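# Press a bush home on a bench screw press

### The job

Press the brass bush fully home in its housing by pushing the press's swinging arm steadily round (clockwise, seen from above, brings the ram down), then push the arm back the other way until the ram is right up at its top stop again. Do not swing the arm fast or force it against its stops, keep off the housing and bush, and leave the other things on the bench where they are.

Things in the scene. Friction and masses are not known exactly. Their poses are not given: they have to be found in the camera images.
- press: Small bench screw press (fly press), dark grey-green cast iron, bolted down, about 330 mm high. Origin at table level on the vertical axis of its screw; own z up, own +y from the screw to its single column (column 76 to 132 mm behind the axis, top 235 mm above the table; head over the bed, 66 mm wide, top of its nut boss 248 mm above the table; foot about 215 by 235 mm). Bed top 44 mm above the table. Throat open at the front (-y) and on both sides (x).
- bar_hub (a point): Point on the screw axis at mid thickness of the swinging arm, 300 mm above the table when the ram is right up. The arm is carried on the screw: it sinks 8 mm for each radian turned clockwise and rises again on the way back. Arm: level straight bar 16 mm wide and 18 mm high with a hub 48 mm in diameter in the middle (nut to 28 mm above this point). The bar is bare and flat-sided from 24 to about 124 mm from the axis on both sides: the places to push.
- bar_handle_end (a point): Point on the arm's centre line at mid thickness, 142 mm from the axis, at the end with the tapered boss (28 mm across, top 28 mm above this point) and the 14 mm thick drop handle that hangs about 100 mm down from it.
- bar_ball_end (a point): Centre of the iron ball weight (52 mm in diameter) on the arm's other end, 150 mm from the axis, opposite the handle end.
- swing_arm (a joint): Turn of the arm, rad: 0 = ram right up; grows clockwise seen from above as the screw drives the ram down; at 2.76 the stop collar bears on the head and the bush is just home. Starts at 0.5 to 1.3. In the press's axes the handle end points 0.6 rad minus this value anticlockwise from +x. Stays where left. Takes about 3 N at 100 mm from the axis, about 8 N while the bush goes in.
- bush (a joint): How far the bush has gone in, m: 0 to 0.002 at the start (flange 8 to 6 mm above the housing's face), 0.008 = fully home, flange down on the housing. Tight: it only moves under the ram and stays where it is pressed.
- bush_top (a point): Centre of the top of the brass bush's flange (35 mm across, 5 mm thick), straight under the ram.
- ram_face (a point): Centre of the lower face of the ram's round nose (30 mm across), 102 mm above the table when right up and 80 mm when the bush is home. The stops at both ends of its travel are solid: meet them slowly, and never push the arm with more than 45 N.
- housing: The work: loose aluminium bearing housing standing on the press's bed between four short dowels, square flange 82 by 82 by 11 mm with a round boss to 31 mm high. Origin under its centre. Not to be touched.
- finished_housing: Loose bystander on the bench: a like housing with its bush already home, 82 by 82 mm, 36 mm high. Origin under its centre.
- oil_bottle: Loose bystander: grey oil bottle, 54 mm in diameter, 150 mm high. Origin under its centre.
- spanner: Loose bystander: steel spanner lying flat, 170 mm long.
- bush_tray: Loose bystander: open steel tray 130 by 100 by 35 mm with five spare bushes. Origin under its centre.

How it is judged:
On the way, in this order (a step that is already met when the one before it is completed fails the run):
1. the bush is pressed home (value of joint bush above 0.007 m), for 0.2 s.
2. the ram is back up at its top stop (value of joint swing_arm below 0.25 rad), for 0.2 s.
At the end, for the whole second after the job is handed in: The bush is home in the housing to within 1 mm, the arm is back within 0.25 rad of its top stop (ram within 2 mm) and at rest, and the housing still stands in its place on the press's bed (within 6 mm) (value of joint bush above 0.007 m and value of joint swing_arm below 0.25 rad and velocity of joint swing_arm between -0.05 and 0.05 rad/s and distance of housing from where it was at the start of the episode below 0.006 m); the robot touches nothing.
It fails at once if the arm is swung fast (over 3 rad/s) (velocity of joint swing_arm above 3 rad/s or velocity of joint swing_arm below -3 rad/s).
It fails at once if the arm is forced or gripped hard (over 45 N between the fingers and it) (contact force between the fingers and swing_arm above 45 N).
It fails at once if the robot touches the housing or bush (contact force between any of the fingers, the arm and housing above 0.5 N).
It fails at once if the housing is lifted or shifted on the bed (over 8 mm) (distance of housing from where it was at the start of the episode above 0.008 m).
It fails at once if another thing on the bench is lifted, carried or pushed away (over 20 mm) (distance of any of finished_housing, oil_bottle, spanner, bush_tray from where it was at the start of the episode above 0.02 m).
It also fails if it takes over 67 s, if anything falls off the work surface, if the arm or the gripper's body presses on something with over 40 N, if the wrist force passes 120 N, or if a joint passes its speed limit or range.

### The arm

A 6-joint arm with a two-finger parallel gripper is mounted at the origin on the work surface. World frame = base frame: x ahead of the robot, y to its left, z up, the work surface at z = 0. Lengths are in m, angles in rad, forces in N, time in s.
With the tool pointing down it reaches from about 0.425 to 0.925 m from the base axis. Payload 12.5 kg.
Tool frame: the origin (TCP) lies at the centre of the arm's flange, where the gripper is bolted on; the fingertips stand 173 mm ahead of it and the grasp point (between the pads) lies 155 mm ahead of it (robot.tcp_to_tips is the y of the fingertips in the tool frame, in m); y points along the fingers, z is the direction in which the jaws open and shut, and the axes are right-handed (so a half turn about y gives the same grasp; the last joint's range is limited). The gripper opens to 85 mm and grips with 20 to 120 N. Pads are 22 mm wide; open, the fingers measure 114 mm over their backs; the gripper's body (76 mm by 85 mm) begins 54 mm behind the grasp point. The pads swing forward as they close: fully open they stand 13 mm farther back than shut.
Start: joints at [-1.396, 0.491, 1.559, -0, 1.092, -0.106], TCP at [0.173, -0.601, 0.405] pointing down, gripper open.
Joint ranges: [-3.1, 3.1], [-0.84, 2.19], [0.05, 2.79], [-1.13, 4.28], [0.06, 2.93], [-2.69, 2.69]. Speed limits (rad/s): [2.22, 2.22, 2.79, 3.14, 3.14, 3.14].

### API

Orientations are given as a unit quaternion [x, y, z, w].
In Python, from rig import robot gives the robot as it stands.
- The arm moves only by the tool play_rows, never from a script. Its argument "motion" is a list of rows, each a list of 3 entries, a list of its own where there are three numbers: the turn, a rotation vector about the tool's x, y, z in degrees, then the shift along the tool's x, y, z in cm, then the finger opening in cm, from 0 to 8.54. A call has exactly 5 rows; each row shifts and turns the commanded pose from where the row before left it, along the tool's axes as they then stand; what a row does not reach is not made up. A row lasts 1/8 s, in which the tool goes at most 62.5 mm and 10.7 degrees, less where a joint would pass 70% of its speed; a pose out of reach is approached as far as the arm can. A call with a gripper value outside its range is refused whole. The fingers move at their own pace and stop on an object; the grip force is fixed at half the most. Time passes only in rows, so rows that do not move let the fingers close, or fill a call up. It gives the time, the measured TCP pose, the force and the opening at its end, in the units of the state.
- robot.sense(): the state, without advancing time (a new reading comes with each control period).
- robot.read_camera(name): name is "scene" or "side" or "wrist"; returns a dict with "frame" (400x640x3 uint8, red, green, blue), "intrinsics" (3x3 intrinsics, pixels), "dist" ([k1, k2, p1, p2, k3] as OpenCV has them; the pictures are not rectified), "R" (3x3) and "t" (3): a world point X has camera coordinates R X + t. Camera axes: x right, y down, z forward; pixel columns grow to the right and rows downward; lengths in m; the calibration is good to about 2 mm. A picture is of the moment at which its call begins. There is no depth.
- robot.finish_job(): hands the job in, once; it reports no verdict.
The state is a dict: "clock": time; "joint_positions": joint angles; "dq": joint speeds; "tau": joint torques, N m; "tool_pos": TCP position; "tool_rot": TCP orientation; "wrist_force": force on the tool from outside, world axes, zero at the start; "torque": the same for the moment, N m; "opening": opening from 0.0 (shut) to 1.0 (fully open).
Only numpy, scipy, OpenCV 4.12 (cv2) and the standard library are available. Lean on these libraries where they do the work, as an engineer would, in place of code of your own. Each camera call takes 0.05 s, during which the arm holds its last target.

## Working session

There is one attempt and no reset: what is moved stays moved. The work goes in short steps, Python scripts to look and compute and a tool call to move; the robot and the scene stay as the last step left them, time stands still between calls to the robot, and variables do not carry over. Pictures are saved under pics/ and viewed, and the job is handed in when it is done.

Besides the shell and the picture viewer there is one more tool, called after "Request:" as a command line: name --argument value ..., lists and objects as JSON in quotes. play_rows: Moves the arm, as the interface text tells. Its arguments: {"type":"object","properties":{"motion":{"type":"array"}},"required":["motion"]}

```bash
ls; mkdir -p pics
python3 - <<'E'
from rig import robot
import cv2,numpy as np
s=robot.sense(); print({k:np.round(v,3).tolist() for k,v in s.items()})
for n in ["scene","side","wrist"]:
    c=robot.read_camera(n); cv2.imwrite(f"pics/{n}0.png",c["frame"][:,:,::-1])
    print(n,np.round(c["intrinsics"],1).tolist(),c["dist"],(-c["R"].T@c["t"]).round(3), c["R"].round(2).tolist())
E
```

```text
pics
{'clock': 0.0, 'joint_positions': [-1.396, 0.492, 1.559, -0.0, 1.092, -0.106], 'dq': [0.002, -0.0, -0.0, -0.002, -0.001, 0.001], 'tau': [-0.001, -61.846, -26.16, -0.0, 0.004, 0.0], 'tool_pos': [0.173, -0.6, 0.404], 'tool_rot': [-0.099, 0.701, -0.7, 0.099], 'wrist_force': [0.015, 0.92, 0.045], 'torque': [0.02, 0.068, -0.027], 'opening': 1.0}
scene [[451.9, 0.0, 322.1], [0.0, 451.9, 207.6], [0.0, 0.0, 1.0]] [0.0387143 0.        0.        0.        0.       ] [ 1.047 -0.019  1.144] [[0.24, 0.97, -0.0], [0.87, -0.22, -0.44], [-0.43, 0.1, -0.9]]
side [[386.4, 0.0, 319.4], [0.0, 386.4, 199.3], [0.0, 0.0, 1.0]] [-0.03818881  0.          0.          0.          0.        ] [1.122 0.212 0.888] [[-0.23, 0.97, -0.01], [0.75, 0.18, -0.63], [-0.61, -0.15, -0.77]]
wrist [[304.6, 0.0, 319.9], [0.0, 304.6, 197.4], [0.0, 0.0, 1.0]] [-0.0291627  0.         0.         0.         0.       ] [ 0.244 -0.58   0.373] [[0.28, -0.96, -0.0], [-0.92, -0.27, 0.29], [-0.28, -0.08, -0.96]]
```

View pics/scene0.png

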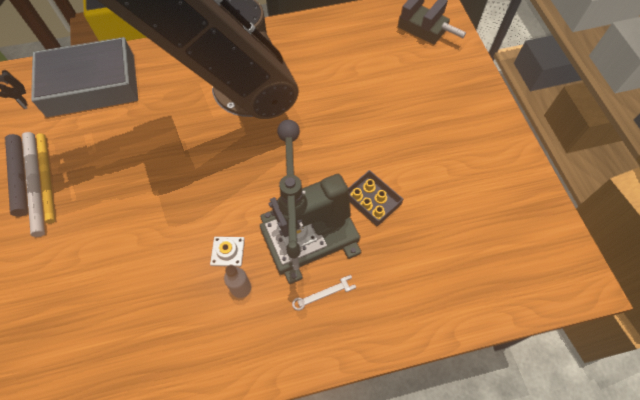

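View pics/side0.png

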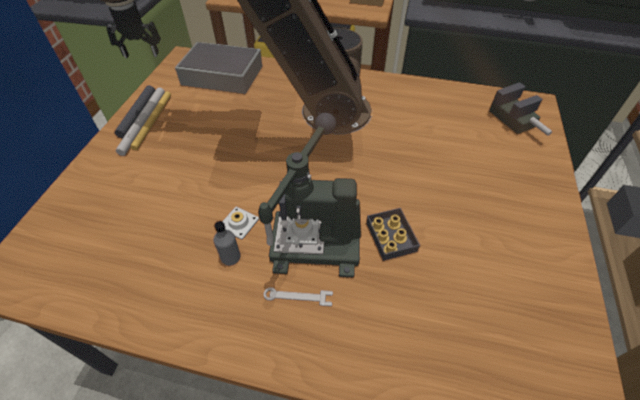

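View pics/wrist0.png

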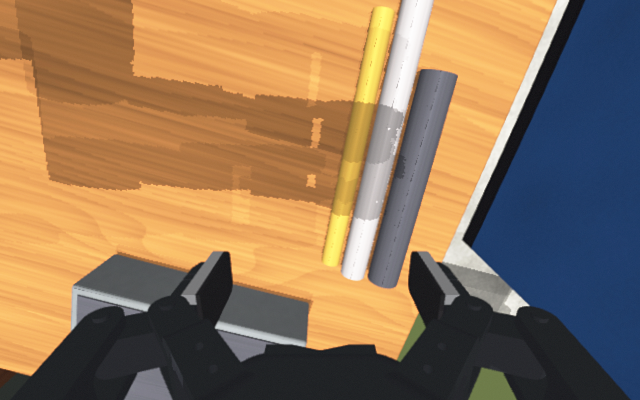

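```bash
cat > h.py <<'E'
from rig import robot
import cv2,numpy as np
def ray(c,uv):
    p=cv2.undistortPoints(np.array([[uv]],float),c["intrinsics"],c["dist"])[0,0]
    d=c["R"].T@np.array([p[0],p[1],1.]); return -c["R"].T@c["t"], d/np.linalg.norm(d)
def plane(c,uv,z):
    o,d=ray(c,uv); return o+d*(z-o[2])/d[2]
def tri(c1,u1,c2,u2):
    o1,d1=ray(c1,u1);o2,d2=ray(c2,u2)
    A=np.c_[d1,-d2]; s=np.linalg.lstsq(A,o2-o1,rcond=None)[0]
    a=o1+d1*s[0]; b=o2+d2*s[1]; return (a+b)/2,np.linalg.norm(a-b)
def proj(c,X):
    return cv2.projectPoints(np.array([X],float),cv2.Rodrigues(c["R"])[0],c["t"],c["intrinsics"],c["dist"])[0][0,0]
E
python3 - <<'E'
from h import *
S=robot.read_camera("scene");D=robot.read_camera("side")
for n,c,r in [("sc",S,(190,80,410,300)),("sd",D,(200,100,440,310))]:
    x0,y0,x1,y1=r
    im=c["frame"][y0:y1,x0:x1,::-1]; cv2.imwrite(f"pics/{n}z.png",cv2.resize(im,None,fx=3 if n=="sc" else 2.7,fy=2.7,interpolation=cv2.INTER_CUBIC))
for k,u,v in [("hub",(290,184),(298,159)),("ball",(288,130),(324,122)),("hand",(293,249),(267,211))]:
    p,e=tri(S,u,D,v); print(k,p.round(3),round(e,4))
E
```

```text
hub [0.571 0.027 0.31 ] 0.0053
ball [0.429 0.052 0.302] 0.0017
hand [0.71  0.003 0.299] 0.0077
```

View pics/scz.png

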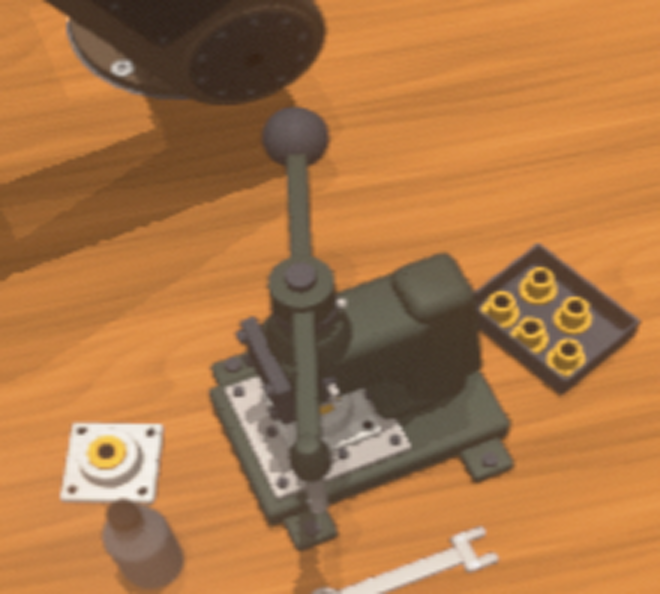

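View pics/sdz.png

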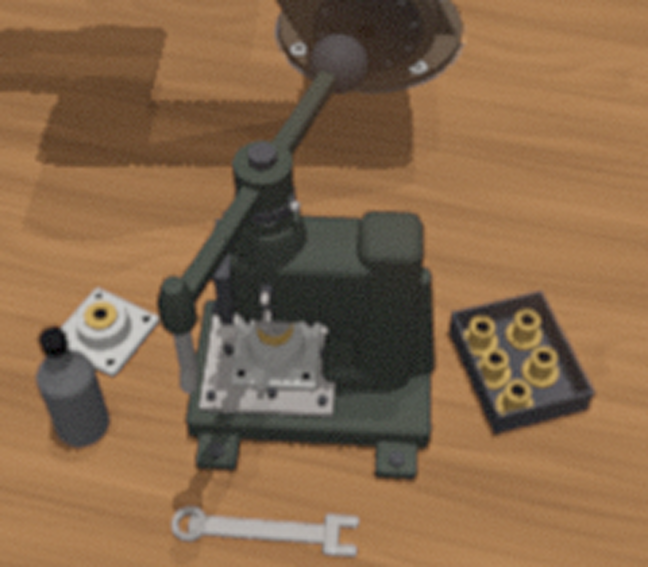

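Run:
```python
from h import *
S=robot.read_camera("scene");D=robot.read_camera("side")
fs=lambda x,y:(190+x/3,80+y/2.7); fd=lambda x,y:(200+x/2.7,100+y/2.7)
print("col",tri(S,fs(430,278),D,fd(392,222)))
for z in(.03,.044):
  a=[plane(S,fs(*p),z)[:2].round(3) for p in [(268,500),(507,412),(212,388)]]
  b=[plane(D,fd(*p),z)[:2].round(3) for p in [(190,427),(430,435),(207,303)]]
  print(z,a,b)
  for q in(a,b): print([np.degrees(np.arctan2(*(q[i]-q[0])[::-1])).round(1) for i in(1,2)])
# silver base plate
a=[plane(S,fs(*p),.055)[:2] for p in [(280,495),(410,440),(223,385)]]
b=[plane(D,fd(*p),.055)[:2] for p in [(200,410),(333,412),(217,318)]]
for q in(a,b): print(np.round(q,3).tolist(),[np.degrees(np.arctan2(*(q[i]-q[0])[::-1])).round(1) for i in(1,2)])
for nm,u,v,z in [("fin",(107,452),(101,316),.034),("bottlecap",(127,515),(53,340),.15),("tray",(560,320),(520,365),.03),("sp1",(325,592),(187,522),.005),("sp2",(480,550),(345,535),.005)]:
  print(nm,plane(S,fs(*u),z).round(3),plane(D,fd(*v),z).round(3))
# arm: sides
for nm,u,v in [("nut",(300,275),(263,155)),("ball",(296,137),(339,60)),("hand",(311,450),(175,290))]:
  p,e=tri(S,fs(*u),D,fd(*v)); print(nm,p.round(4),round(e,4))
```

```text
col (array([0.55509687, 0.12767553, 0.24491309]), np.float64(0.006423350821747678))
0.03 [array([ 0.643, -0.038]), array([0.605, 0.188]), array([ 0.515, -0.063])] [array([ 0.66 , -0.034]), array([0.616, 0.189]), array([ 0.515, -0.062])]
[np.float64(99.5), np.float64(-168.9)]
[np.float64(101.2), np.float64(-169.1)]
0.044 [array([ 0.648, -0.037]), array([0.611, 0.185]), array([ 0.522, -0.062])] [array([ 0.668, -0.03 ]), array([0.625, 0.189]), array([ 0.525, -0.058])]
[np.float64(99.5), np.float64(-168.8)]
[np.float64(101.1), np.float64(-168.9)]
[[0.65, -0.026], [0.623, 0.094], [0.526, -0.052]] [np.float64(102.6), np.float64(-168.3)]
[[0.654, -0.023], [0.628, 0.098], [0.549, -0.039]] [np.float64(102.4), np.float64(-171.3)]
fin [ 0.562 -0.164  0.034] [ 0.559 -0.162  0.034]
bottlecap [ 0.673 -0.143  0.15 ] [ 0.67  -0.142  0.15 ]
tray [0.518 0.264 0.03 ] [0.518 0.262 0.03 ]
sp1 [ 0.735 -0.009  0.005] [ 0.743 -0.012  0.005]
sp2 [0.728 0.13  0.005] [0.722 0.131 0.005]
nut [0.57   0.0269 0.3153] 0.0025
ball [0.429  0.0541 0.3003] 0.0049
hand [0.7148 0.0034 0.3173] 0.0042
```

Run:
```python
from h import *
from scipy.spatial.transform import Rotation as R
s=robot.sense(); M=R.from_quat(s["tool_rot"]).as_matrix(); print(M.round(3)); 
for i in (0,2): print("xz"[i//2],np.degrees(np.arctan2(M[1,i],M[0,i])).round(2))
print(np.degrees(s["joint_positions"]).round(2), s["tool_pos"].round(4) if hasattr(s["tool_pos"],"round") else s["tool_pos"])
```

```text
[[-0.961 -0.     0.277]
 [-0.277  0.    -0.961]
 [-0.    -1.    -0.   ]]
x -163.91
z -73.91
[-79.96  28.14  89.33   0.    62.55  -6.05] [ 0.1732 -0.6005  0.4046]
```

Request:
play_rows --motion '[[[0,-10,0],[0,-2.6,0],5],[[0,-10,0],[0,-2.6,0],5],[[0,-10,0],[0,-2.6,0],5],[[0,-10,0],[0,-2.6,0],5],[[0,-10,0],[0,-2.6,0],5]]'

```text
clock: 0.98
tool_pos: [0.1732, -0.6004, 0.5356]
tool_rot: [0.387, -0.592, 0.592, -0.387]
wrist_force: [0.4, -0.5, 0.4]
opening: 0.585
```

Request:
play_rows --motion '[[[0,0,0],[-5,0,1.3],5],[[0,0,0],[-5,0,1.3],5],[[0,0,0],[-5,0,1.3],5],[[0,0,0],[-5,0,1.3],5],[[0,0,0],[-5,0,1.3],5]]'

```text
clock: 1.6
tool_pos: [0.3347, -0.3968, 0.5348]
tool_rot: [0.386, -0.593, 0.593, -0.386]
wrist_force: [0.3, -1.3, 0.5]
opening: 0.584
```

Request:
play_rows --motion '[[[0,0,0],[-5,0,1.3],5],[[0,0,0],[-5,0,1.3],5],[[0,0,0],[-5,0,1.3],5],[[0,0,0],[-5,0,1.3],5],[[0,0,0],[-5,0,1.3],5]]'

```text
clock: 2.22
tool_pos: [0.4955, -0.1946, 0.5349]
tool_rot: [0.386, -0.593, 0.593, -0.386]
wrist_force: [0.0, -0.9, 0.1]
opening: 0.588
```

Request:
play_rows --motion '[[[0,-10.4,0],[0,0,0],5],[[0,-10.4,0],[0,0,0],5],[[0,-10.4,0],[0,0,0],5],[[0,-10.4,0],[0,0,0],5],[[0,-10.4,0],[0,0,0],5]]'

```text
clock: 2.85
tool_pos: [0.4947, -0.1961, 0.5347]
tool_rot: [0.608, -0.362, 0.362, -0.607]
wrist_force: [0.2, 0.5, 0.3]
opening: 0.586
```

Request:
play_rows --motion '[[[0,-10.4,0],[0,0,0],5],[[0,-10.4,0],[0,0,0],5],[[0,-10.4,0],[0,0,0],5],[[0,-10.4,0],[0,0,0],5],[[0,-10.4,0],[0,0,0],5]]'

```text
clock: 3.48
tool_pos: [0.4947, -0.1961, 0.5347]
tool_rot: [0.705, -0.059, 0.059, -0.705]
wrist_force: [-0.6, 1.2, 0.7]
opening: 0.587
```

```bash
cat >> h.py <<'E'
from scipy.spatial.transform import Rotation as Rn
def pose():
    s=robot.sense(); M=Rn.from_quat(s["tool_rot"]).as_matrix()
    return s,M,np.degrees(np.arctan2(M[1,2],M[0,2]))
E
python3 - <<'E'
from h import *
s,M,a=pose(); print(s["tool_pos"],a,np.degrees(s["joint_positions"]).round(1),M[:,1].round(4),s["wrist_force"])
for n in["wrist","scene"]:
    c=robot.read_camera(n); cv2.imwrite(f"pics/{n}1.png",c["frame"][:,:,::-1])
E
```

```text
[ 0.49467551 -0.19608469  0.53469685] 80.43146764326225 [ -28.7   14.1   91.1   -0.    74.8 -109.2] [-0.e+00 -1.e-04 -1.e+00] [-0.57225374  1.20390041  0.72988641]
```

View pics/wrist1.png

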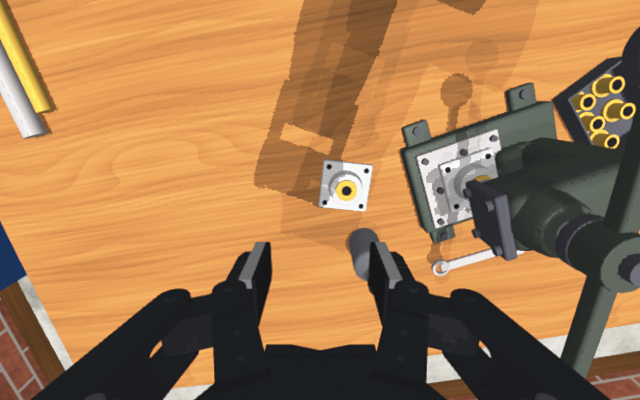

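View pics/scene1.png

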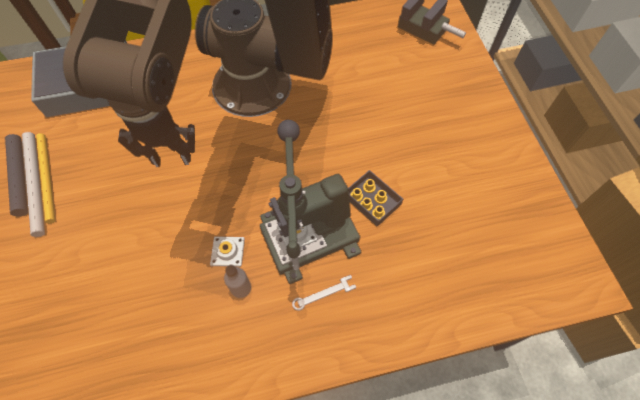

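Request:
play_rows --motion '[[[0,0,0],[2.5,0,4.6],5],[[0,0,0],[2.5,0,4.6],5],[[0,0,0],[2.5,0,4.6],5],[[0,0,0],[2.5,0,4.6],5],[[0,0,0],[2.5,0,4.6],5]]'

```text
clock: 4.2
tool_pos: [0.6583, 0.0105, 0.5347]
tool_rot: [0.704, -0.063, 0.063, -0.704]
wrist_force: [0.1, -0.8, -0.0]
opening: 0.584
```

Run:
```python
from h import *
s,M,a=pose(); print(s["tool_pos"],a,np.degrees(s["joint_positions"]).round(1),M[:,1].round(4),s["wrist_force"])
for n in["wrist","scene","side"]:
    c=robot.read_camera(n); cv2.imwrite(f"pics/{n}2.png",c["frame"][:,:,::-1])
c=robot.read_camera("wrist"); print((-c["R"].T@c["t"]).round(3))
g=s["tool_pos"]+M[:,1]*.173
print(proj(c,g),proj(c,[.573,.027,.32]),proj(c,[.573+.124*np.cos(.175),.027-.124*np.sin(.175),.292]))
```

```text
[0.65833071 0.01046304 0.53471935] 79.80467781824827 [ -4.8  25.9  73.3  -0.   80.8 -84.6] [ 2.e-04 -2.e-04 -1.e+00] [ 0.0867756  -0.75546351 -0.04905996]
[0.583 0.024 0.502]
[319.29972609 259.20354641] [322.03390292  84.60136592] [321.30168784 257.95957283]
```

View pics/wrist2.png

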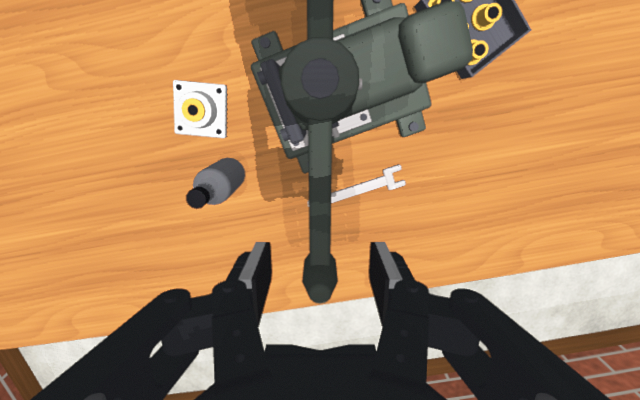

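View pics/side2.png

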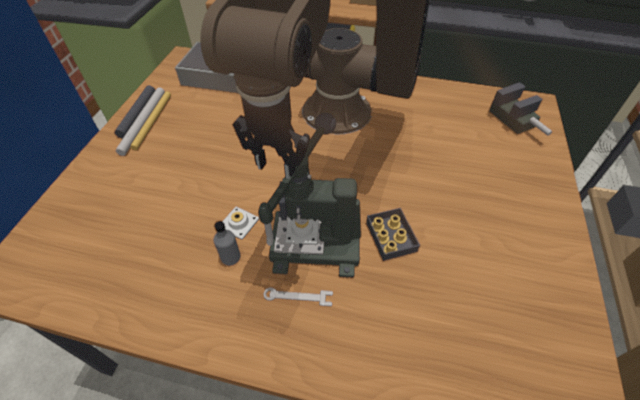

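Run:
```python
from h import *
c=robot.read_camera("wrist"); im=c["frame"]
cv2.imwrite("pics/w2z.png",cv2.resize(im[20:310,230:450,::-1],None,fx=2.7,fy=2.05))
h=plane(c,(320,78),.3203); b=plane(c,(319.5,292),.3203)
print("nut",h,"boss",b, np.hypot(*(b-h)[:2]))
# bar edges
g=cv2.cvtColor(im,cv2.COLOR_RGB2HSV)
for r in range(150,255,10):
    row=g[r,295:345]; print(r,[(int(x[0]),int(x[1]),int(x[2])) for x in row[5:50:3]])
```

```text
nut [0.56872491 0.02527915 0.3203    ] boss [0.70538016 0.00083472 0.3203    ] 0.13882430636360876
150 [(66, 18, 71), (65, 22, 71), (65, 21, 72), (68, 18, 58), (64, 26, 80), (64, 20, 91), (68, 23, 90), (64, 20, 90), (64, 22, 91), (60, 25, 92), (64, 24, 86), (14, 113, 95), (14, 159, 221), (14, 159, 220), (14, 159, 223)]
160 [(66, 18, 69), (65, 21, 73), (66, 18, 72), (45, 16, 62), (64, 24, 84), (56, 22, 92), (60, 20, 90), (60, 20, 91), (60, 20, 90), (56, 22, 91), (60, 21, 85), (13, 126, 107), (13, 153, 130), (14, 157, 141), (14, 161, 188)]
170 [(14, 160, 132), (60, 24, 65), (60, 22, 69), (70, 25, 62), (64, 22, 81), (60, 17, 90), (55, 17, 89), (56, 20, 90), (56, 22, 91), (60, 20, 91), (60, 22, 82), (14, 132, 104), (14, 157, 133), (14, 158, 131), (13, 159, 168)]
180 [(14, 157, 143), (14, 159, 143), (14, 157, 146), (14, 149, 120), (66, 23, 55), (60, 18, 57), (54, 22, 58), (54, 22, 58), (60, 13, 58), (60, 17, 59), (66, 24, 54), (14, 151, 135), (14, 161, 170), (15, 157, 234), (15, 156, 232)]
190 [(14, 157, 161), (14, 155, 161), (14, 160, 161), (14, 148, 129), (70, 28, 54), (60, 22, 58), (60
[... 802 characters left out ...]
, 218)]
230 [(14, 160, 212), (14, 160, 210), (14, 160, 209), (14, 157, 187), (79, 38, 54), (65, 26, 60), (60, 18, 57), (66, 22, 57), (68, 18, 57), (70, 26, 58), (60, 25, 52), (14, 160, 212), (14, 161, 212), (14, 160, 213), (14, 160, 210)]
240 [(14, 161, 206), (14, 158, 200), (14, 160, 205), (14, 161, 215), (75, 26, 58), (73, 27, 66), (72, 20, 65), (55, 24, 65), (60, 24, 65), (66, 20, 64), (69, 31, 58), (14, 161, 203), (14, 160, 201), (14, 160, 198), (14, 159, 202)]
250 [(14, 161, 219), (14, 160, 217), (14, 159, 215), (14, 161, 218), (80, 26, 58), (60, 20, 64), (65, 23, 66), (65, 24, 65), (60, 23, 66), (60, 24, 65), (30, 14, 56), (14, 160, 227), (14, 157, 223), (14, 158, 223), (14, 159, 225)]
```

View pics/w2z.png

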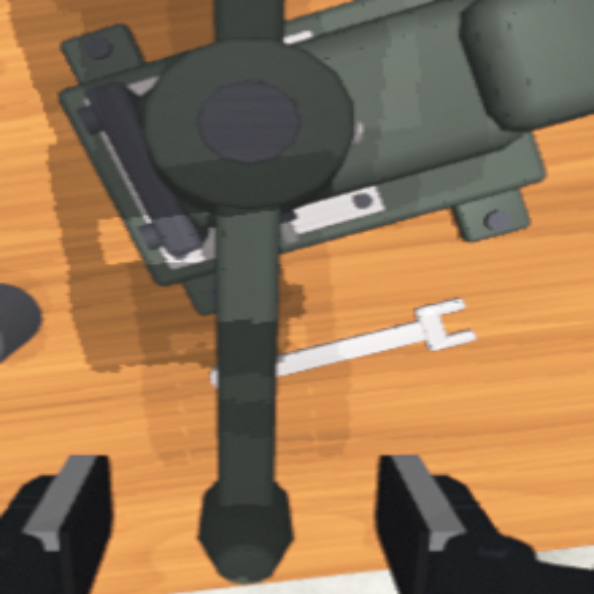

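Request:
play_rows --motion '[[[0,0,0],[0,1.9,0],5],[[0,0,0],[0,1.9,0],5],[[0,0,0],[0,1.9,0],5],[[0,0,0],[0,1.9,0],5],[[0,0,0],[0,1.9,0],5]]'

```text
clock: 5.08
tool_pos: [0.6568, 0.0076, 0.4397]
tool_rot: [0.704, -0.062, 0.063, -0.704]
wrist_force: [-0.1, -1.2, -0.0]
opening: 0.585
```

Run:
```python
from h import *
s,M,a=pose(); print(s["tool_pos"],a,M[:,1].round(4),s["wrist_force"])
for n in["wrist","scene","side"]:
    c=robot.read_camera(n); cv2.imwrite(f"pics/{n}3.png",c["frame"][:,:,::-1])
    if n!="wrist": cv2.imwrite(f"pics/{n}3z.png",cv2.resize(c["frame"][80:300,200:400,::-1],None,fx=2.7,fy=2.7))
```

```text
[0.65677121 0.00755513 0.43967764] 79.87493705787276 [ 6.e-04 -3.e-04 -1.e+00] [-0.05296684 -1.17510047 -0.01689734]
```

View pics/wrist3.png

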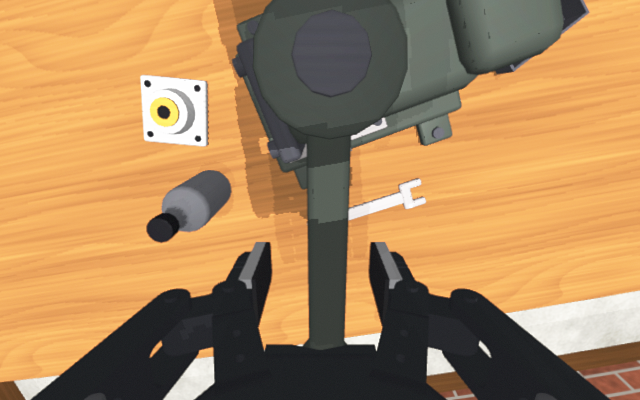

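View pics/side3z.png

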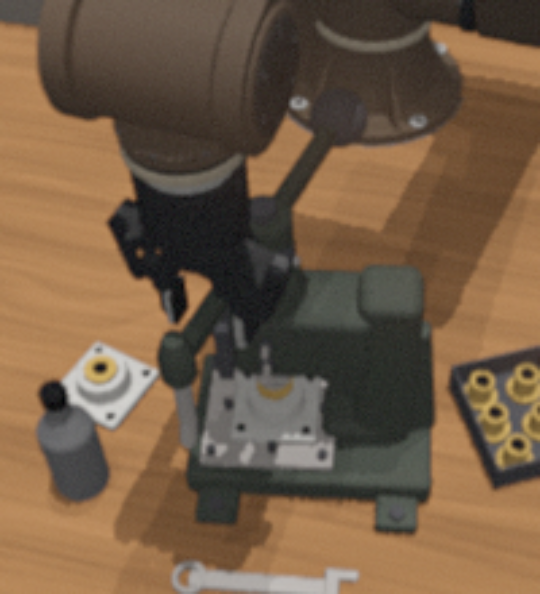

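View pics/scene3z.png

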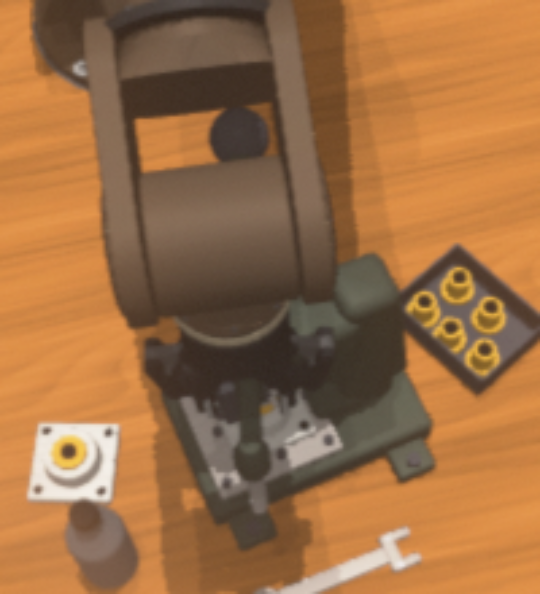

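Request:
play_rows --motion '[[[0,0,0],[0,0,0],3],[[0,0,0],[0,0,0],3],[[0,1,0],[0,0.01,-0.15],3],[[0,1,0],[0,0.02,-0.15],3],[[0,1,0],[0,0.01,-0.15],3]]'

```text
clock: 5.85
tool_pos: [0.6566, 0.0044, 0.4393]
tool_rot: [0.703, -0.08, 0.08, -0.703]
wrist_force: [0.2, -0.7, -0.8]
opening: 0.352
```

```bash
cat >> h.py <<'E'
def st(hub=(.571,.026),psi=None):
    s,M,a=pose(); p=np.array(s["tool_pos"]); d=p[:2]-hub
    z=M[:,2];x=M[:,0]
    print("t",round(s["clock"],2),"pos",p.round(4),"jaw-90",round(a-90,2),"polar r,ang",np.hypot(*d).round(4),np.degrees(np.arctan2(d[1],d[0])).round(2),"F tool xyz",(M.T@s["wrist_force"]).round(1),"op",np.round(s["opening"],3),"tilt",M[:2,1].round(4))
E
python3 - <<'E'
from h import *
st()
c=robot.read_camera("wrist"); cv2.imwrite("pics/wrist4.png",c["frame"][:,:,::-1])
E
```

```text
t 5.85 pos [0.6566 0.0044 0.4393] jaw-90 -12.98 polar r,ang 0.0882 -14.14 F tool xyz [ 0.4  0.8 -0.7] op 0.352 tilt [-0.     -0.0001]
```

View pics/wrist4.png

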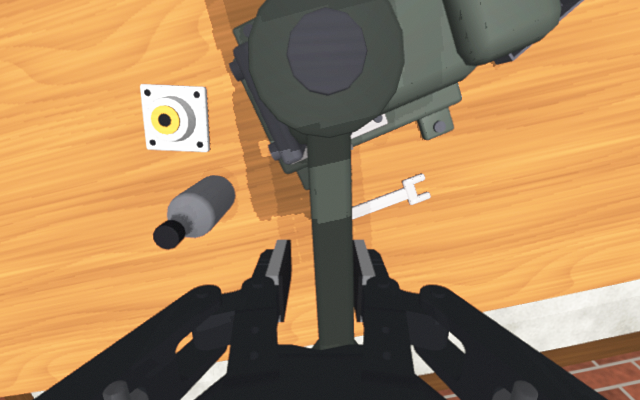

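Request:
play_rows --motion '[[[0,0,0],[0,0.02,-0.15],3],[[0,0,0],[0,0.02,-0.15],3],[[0,0,0],[0,0.02,-0.2],3],[[0,2,0],[-0.01,0.03,-0.3],3],[[0,2,0],[-0.01,0.03,-0.3],3]]'

```text
clock: 6.52
tool_pos: [0.6537, -0.0063, 0.438]
tool_rot: [0.699, -0.105, 0.105, -0.699]
wrist_force: [0.1, 1.2, 1.0]
opening: 0.352
```

Run:
```python
from h import *
st()
c=robot.read_camera("wrist"); cv2.imwrite("pics/wrist5.png",c["frame"][:,:,::-1])
```

```text
t 6.53 pos [ 0.6537 -0.0063  0.438 ] jaw-90 -17.06 polar r,ang 0.0888 -21.34 F tool xyz [-0.3 -1.   1.2] op 0.352 tilt [-0.0003 -0.0001]
```

View pics/wrist5.png

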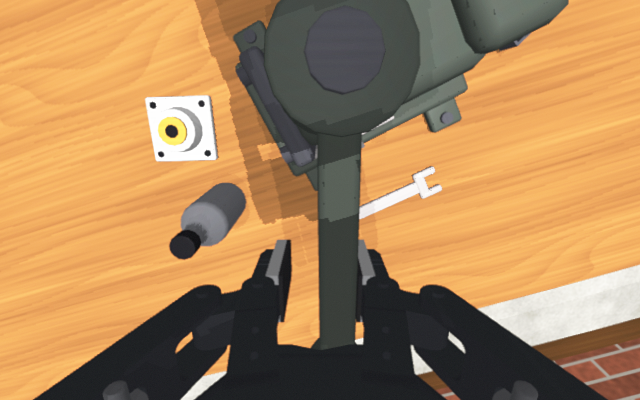

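Request:
play_rows --motion '[[[0,4,0],[-0.02,0.06,-0.6],3],[[0,4,0],[-0.02,0.05,-0.6],3],[[0,4,0],[-0.02,0.06,-0.6],3],[[0,4,0],[-0.02,0.05,-0.6],3],[[0,4,0],[-0.02,0.06,-0.6],3]]'

```text
clock: 7.2
tool_pos: [0.6402, -0.033, 0.4351]
tool_rot: [0.67, -0.225, 0.225, -0.67]
wrist_force: [-0.1, 2.0, -0.1]
opening: 0.35
```

Run:
```python
from h import *
st()
c=robot.read_camera("wrist"); cv2.imwrite("pics/wrist6.png",c["frame"][:,:,::-1])
# psi from wrist2 view: rebuild that camera pose from present extrinsics
s,M,a=pose()
p=np.array(s["tool_pos"]); o=-c["R"].T@c["t"]; ot=M.T@(o-p); Rt=c["R"]@M   # cam in tool
M2=Rn.from_quat([0.704,-0.063,0.063,-0.704]).as_matrix(); p2=np.array([.6583,.0105,.5347])
R2=Rt@M2.T; c2=dict(c); c2["R"]=R2; c2["t"]=-R2@(p2+M2@ot)
for z in(.03,.044):
  f=lambda x,y:plane(c2,(230+x/2.7,20+y/2.05),z)[:2]
  A,B,C=f(160,283),f(545,180),f(62,95); print(z,A,B,C,np.degrees(np.arctan2(*(B-A)[::-1]))-90,np.degrees(np.arctan2(*(A-C)[::-1])))
```

```text
t 7.2 pos [ 0.6402 -0.033   0.4351] jaw-90 -37.08 polar r,ang 0.0909 -40.45 F tool xyz [-1.3  0.1  1.6] op 0.35 tilt [-0.0006  0.0001]
0.03 [ 0.65566853 -0.03711992] [0.61820097 0.18871363] [ 0.51566871 -0.06181292] 9.420014917233075 10.002879871729856
0.044 [ 0.6535149  -0.03532215] [0.61715611 0.18382841] [ 0.51765804 -0.05928442] 9.420014917233075 10.002879871729856
```

View pics/wrist6.png

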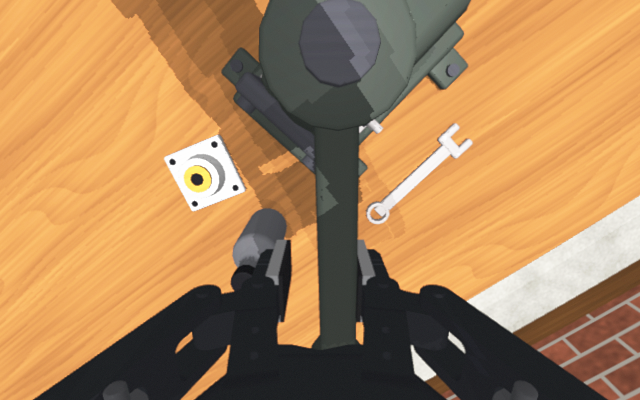

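Request:
play_rows --motion '[[[0,4,0],[-0.06,0.06,-0.6],3],[[0,4,0],[-0.06,0.05,-0.61],3],[[0,4,0],[-0.06,0.06,-0.61],3],[[0,4,0],[-0.06,0.05,-0.61],3],[[0,4,0],[-0.06,0.06,-0.61],3]]'

```text
clock: 7.88
tool_pos: [0.6168, -0.0523, 0.4325]
tool_rot: [0.621, -0.337, 0.338, -0.621]
wrist_force: [2.0, 0.9, -0.3]
opening: 0.354
```

Run:
```python
from h import *
st()
```

```text
t 7.88 pos [ 0.6168 -0.0523  0.4325] jaw-90 -57.0 polar r,ang 0.0907 -59.64 F tool xyz [0.3 0.3 2.2] op 0.354 tilt [ 0.0004 -0.0002]
```

Request:
play_rows --motion '[[[0,4,0],[-0.06,0.06,-0.66],3],[[0,4,0],[-0.06,0.05,-0.66],3],[[0,4,0],[-0.06,0.06,-0.66],3],[[0,4,0],[-0.06,0.05,-0.66],3],[[0,4,0],[-0.06,0.06,-0.66],3]]'

```text
clock: 8.5
tool_pos: [0.5862, -0.0634, 0.4298]
tool_rot: [-0.553, 0.439, -0.441, 0.554]
wrist_force: [6.8, 0.4, -1.9]
opening: 0.353
```

Run:
```python
from h import *
st()
c=robot.read_camera("wrist"); cv2.imwrite("pics/wrist7.png",c["frame"][:,:,::-1])
c=robot.read_camera("side"); cv2.imwrite("pics/side7.png",c["frame"][:,:,::-1])
```

```text
t 8.5 pos [ 0.5862 -0.0634  0.4298] jaw-90 -77.0 polar r,ang 0.0907 -80.33 F tool xyz [1.2 1.9 6.7] op 0.353 tilt [ 0.0023 -0.0004]
```

View pics/wrist7.png

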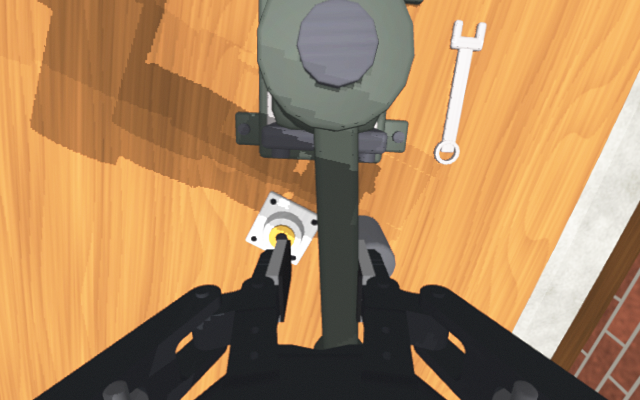

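View pics/side7.png

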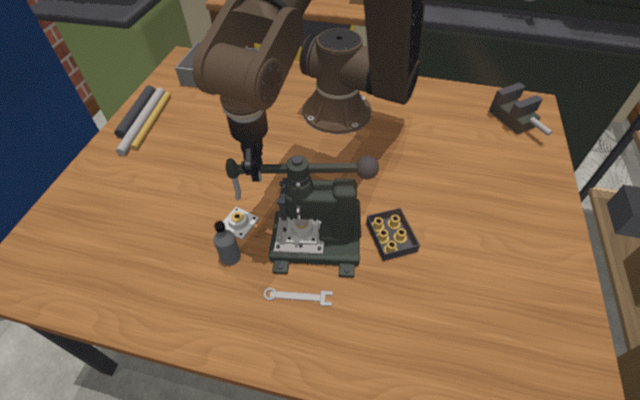

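Request:
play_rows --motion '[[[0,4,0],[-0.05,0.06,-0.63],3],[[0,4,0],[-0.05,0.05,-0.63],3],[[0,4,0],[-0.05,0.06,-0.63],3],[[0,4,0],[-0.05,0.05,-0.63],3],[[0,4,0],[-0.05,0.06,-0.63],3]]'

```text
clock: 9.22
tool_pos: [0.5549, -0.0636, 0.427]
tool_rot: [0.468, -0.529, 0.53, -0.469]
wrist_force: [6.7, 1.8, -1.9]
opening: 0.346
```

Run:
```python
from h import *
st()
c=robot.read_camera("wrist"); cv2.imwrite("pics/wrist8.png",c["frame"][:,:,::-1])
```

```text
t 9.22 pos [ 0.5549 -0.0636  0.427 ] jaw-90 -96.92 polar r,ang 0.0911 -100.21 F tool xyz [-2.6  1.9  6.4] op 0.346 tilt [ 0.0019 -0.0003]
```

View pics/wrist8.png

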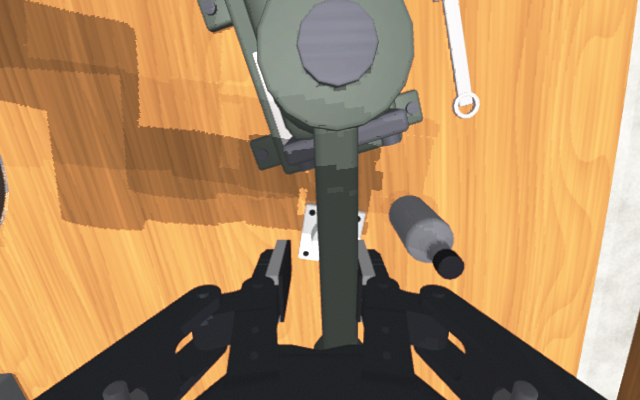

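```bash
cat >> h.py <<'E'
def bar(c,z,rows=(145,235),tag=None):
    g=cv2.cvtColor(c["frame"],cv2.COLOR_RGB2HSV).astype(int); pts=[]
    for r in range(*rows,5):
        m=(g[r,:,1]<70)&(g[r,:,2]<120)
        j=337
        if not m[j]: continue
        a=j
        while m[a-1]: a-=1
        b=j
        while m[b+1]: b+=1
        if b-a<60: pts.append(((a+b)/2,r,b-a+1))
    X=np.array([plane(c,p[:2],z)[:2] for p in pts])
    w=[p[2] for p in pts]
    X=X[np.abs(np.array(w)-np.median(w))<4]
    v=np.linalg.svd(X-X.mean(0))[2][0]
    if v@(X[-1]-X[0])<0: v=-v
    n=np.array([-v[1],v[0]])
    print("bar ang",np.degrees(np.arctan2(v[1],v[0])).round(2),"n",len(X),"w",w,"hub offset of line",(n@(np.array([.571,.026])-X.mean(0))).round(4))
E
python3 - <<'E'
from h import *
c=robot.read_camera("wrist"); bar(c,.289); 
print(plane(c,(337.5,42),.309))
E
```

```text
bar ang -95.68 n 12 w [42, 42, 42, 42, 42, 42, 42, 41, 47, 40, 44, 40, 40] hub offset of line 0.0017
[0.56883175 0.02593336 0.309     ]
```

Request:
play_rows --motion '[[[0,2.4,0],[-0.04,0.04,-0.39],3],[[0,2.4,0],[-0.04,0.03,-0.39],3],[[0,2.4,0],[-0.04,0.03,-0.39],3],[[0,2.4,0],[-0.04,0.03,-0.39],3],[[0,2.4,0],[-0.04,0.03,-0.39],3]]'

```text
clock: 9.95
tool_pos: [0.5363, -0.058, 0.4255]
tool_rot: [0.411, -0.574, 0.576, -0.412]
wrist_force: [5.6, -2.8, -2.8]
opening: 0.353
```

Run:
```python
from h import *
st()
c=robot.read_camera("wrist"); bar(c,.288); cv2.imwrite("pics/wrist9.png",c["frame"][:,:,::-1])
```

```text
t 9.95 pos [ 0.5363 -0.058   0.4255] jaw-90 -108.82 polar r,ang 0.0909 -112.42 F tool xyz [0.8 2.8 6.2] op 0.353 tilt [ 0.0017 -0.001 ]
bar ang -106.74 n 12 w [42, 42, 42, 42, 42, 41, 41, 41, 41, 41, 39, 39] hub offset of line 0.0019
```

Request:
play_rows --motion '[[[0,1,0],[-0.02,0.02,-0.16],3],[[0,1,0],[-0.02,0.01,-0.16],3],[[0,1,0],[-0.02,0.01,-0.16],3],[[0,0.7,0],[-0.02,0.01,-0.1],3],[[0,0.5,0],[0,0.01,-0.08],3]]'

```text
clock: 10.62
tool_pos: [0.5305, -0.0551, 0.4249]
tool_rot: [0.39, -0.589, 0.59, -0.391]
wrist_force: [5.3, -4.8, -1.0]
opening: 0.352
```

Run:
```python
from h import *
st()
c=robot.read_camera("wrist"); bar(c,.287); cv2.imwrite("pics/wrist10.png",c["frame"][:,:,::-1])
c=robot.read_camera("side"); cv2.imwrite("pics/side10.png",cv2.resize(c["frame"][130:290,220:400,::-1],None,fx=3.7,fy=3.7,interpolation=cv2.INTER_CUBIC))
```

```text
t 10.62 pos [ 0.5305 -0.0551  0.4249] jaw-90 -112.96 polar r,ang 0.0907 -116.54 F tool xyz [2.4 1.  6.8] op 0.352 tilt [ 0.0014 -0.0013]
bar ang -111.2 n 11 w [55, 55, 54, 42, 42, 42, 42, 41, 40, 40, 41, 41, 39, 39] hub offset of line 0.0016
```

View pics/side10.png

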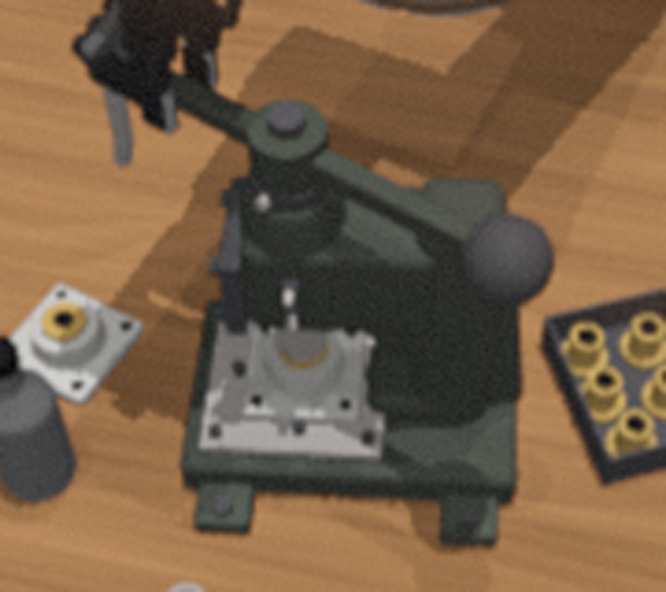

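Request:
play_rows --motion '[[[0,0.4,0],[0,0,-0.06],3],[[0,0.4,0],[0,0.01,-0.06],3],[[0,0.4,0],[0,0,-0.06],3],[[0,0,0],[0,0,0],3],[[0,0,0],[0,0,0],3]]'

```text
clock: 11.35
tool_pos: [0.5288, -0.0544, 0.4248]
tool_rot: [0.384, -0.593, 0.594, -0.384]
wrist_force: [4.5, -3.7, -1.1]
opening: 0.35
```

Run:
```python
from h import *
st()
c=robot.read_camera("wrist"); bar(c,.287)
```

```text
t 11.35 pos [ 0.5288 -0.0544  0.4248] jaw-90 -114.14 polar r,ang 0.0908 -117.71 F tool xyz [1.6 1.1 5.7] op 0.35 tilt [ 0.0012 -0.0012]
bar ang -111.67 n 10 w [60, 54, 52, 53, 48, 41, 41, 41, 40, 40, 40, 41, 41, 41, 39] hub offset of line 0.0023
```

Request:
play_rows --motion '[[[0,0.4,0],[0,0,-0.06],3],[[0,0.4,0],[0,0.01,-0.06],3],[[0,0,0],[0,0,-0.04],3],[[0,0,0],[0,0,0],3],[[0,0,0],[0,0,0],3]]'

```text
clock: 12.02
tool_pos: [0.5274, -0.0537, 0.4246]
tool_rot: [0.38, -0.596, 0.597, -0.38]
wrist_force: [4.4, -3.1, -2.0]
opening: 0.354
```

Run:
```python
from h import *
st()
c=robot.read_camera("wrist"); bar(c,.287)
```

```text
t 12.03 pos [ 0.5274 -0.0537  0.4246] jaw-90 -114.94 polar r,ang 0.0908 -118.71 F tool xyz [0.9 2.  5.3] op 0.354 tilt [ 0.0011 -0.0011]
bar ang -112.89 n 10 w [59, 53, 52, 51, 47, 42, 41, 41, 42, 41, 40, 40, 40, 40, 40] hub offset of line 0.002
```

Request:
play_rows --motion '[[[0,0.3,0],[0,0,-0.05],3],[[0,0.3,0],[0,0,-0.05],3],[[0,0,0],[0,0,-0.05],3],[[0,0,0],[0,0,0],3],[[0,0,0],[0,0,0],3]]'

```text
clock: 12.7
tool_pos: [0.5263, -0.0531, 0.4246]
tool_rot: [0.377, -0.597, 0.599, -0.378]
wrist_force: [8.1, -4.7, -3.6]
opening: 0.347
```

Run:
```python
from h import *
st()
c=robot.read_camera("wrist"); bar(c,.287)
```

```text
t 12.7 pos [ 0.5263 -0.0531  0.4246] jaw-90 -115.54 polar r,ang 0.0909 -119.47 F tool xyz [0.8 3.6 9.4] op 0.347 tilt [ 0.0022 -0.0013]
bar ang -113.21 n 10 w [58, 52, 52, 52, 52, 48, 42, 42, 41, 42, 41, 40, 40, 40, 40, 40] hub offset of line 0.002
```

Request:
play_rows --motion '[[[0,0,0],[0,0,-0.04],3],[[0,0,0],[0,0,-0.04],3],[[0,0,0],[0,0,0],3],[[0,0,0],[0,0,0],3],[[0,0,0],[0,0,0],3]]'

```text
clock: 13.38
tool_pos: [0.5258, -0.0529, 0.4247]
tool_rot: [0.376, -0.597, 0.599, -0.378]
wrist_force: [9.2, -5.0, -5.0]
opening: 0.351
```

Run:
```python
from h import *
st()
c=robot.read_camera("wrist"); bar(c,.287)
```

```text
t 13.38 pos [ 0.5258 -0.0529  0.4247] jaw-90 -115.54 polar r,ang 0.0909 -119.83 F tool xyz [ 0.5  5.  10.4] op 0.351 tilt [ 0.0031 -0.0016]
bar ang -113.38 n 10 w [58, 52, 52, 52, 53, 49, 42, 41, 41, 42, 41, 40, 40, 40, 40, 40] hub offset of line 0.0019
```

Request:
play_rows --motion '[[[0,0,0],[0,0,-0.05],3],[[0,0,0],[0,0,-0.05],3],[[0,0,0],[0,0,-0.05],3],[[0,0,0],[0,0,0],3],[[0,0,0],[0,0,0],3]]'

```text
clock: 14.05
tool_pos: [0.5248, -0.0524, 0.4247]
tool_rot: [0.376, -0.597, 0.6, -0.378]
wrist_force: [14.5, -6.0, -6.9]
opening: 0.351
```

Run:
```python
from h import *
st()
c=robot.read_camera("wrist"); bar(c,.287)
c=robot.read_camera("side"); cv2.imwrite("pics/side11.png",cv2.resize(c["frame"][190:260,260:340,::-1],None,fx=8,fy=8,interpolation=cv2.INTER_CUBIC))
```

```text
t 14.05 pos [ 0.5248 -0.0524  0.4247] jaw-90 -115.55 polar r,ang 0.091 -120.49 F tool xyz [-0.8  7.  15.7] op 0.351 tilt [ 0.0046 -0.0021]
bar ang -113.26 n 11 w [57, 53, 54, 53, 50, 47, 54, 42, 41, 41, 41, 42, 40, 40, 41, 40, 40, 40] hub offset of line 0.0021
```

View pics/side11.png

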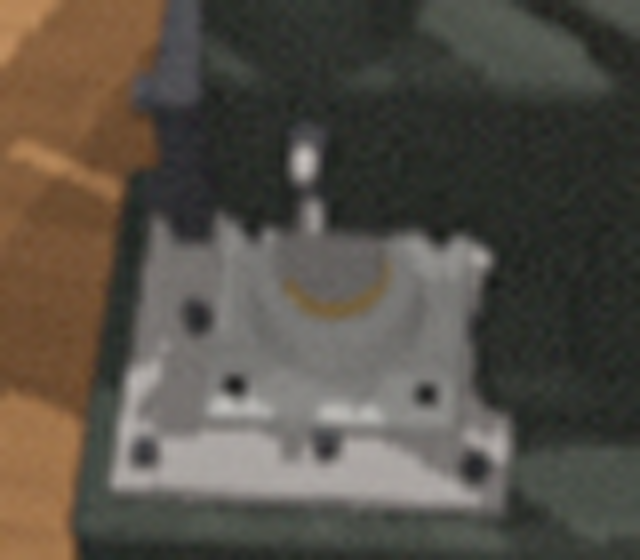

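Request:
play_rows --motion '[[[0,0,0],[0,0,0.25],3],[[0,-0.5,0],[0,0,0.3],3],[[0,-0.5,0],[0,0,0.3],3],[[0,-0.5,0],[0,0,0.3],3],[[0,-0.5,0],[0,0,0.2],3]]'

```text
clock: 14.78
tool_pos: [0.5357, -0.0574, 0.4245]
tool_rot: [-0.387, 0.592, -0.592, 0.387]
wrist_force: [0.1, -0.1, 0.3]
opening: 0.353
```

Run:
```python
from h import *
st()
c=robot.read_camera("wrist"); bar(c,.287); cv2.imwrite("pics/wrist12.png",c["frame"][:,:,::-1])
```

```text
t 14.78 pos [ 0.5357 -0.0574  0.4245] jaw-90 -113.65 polar r,ang 0.0906 -112.96 F tool xyz [ 0.1 -0.3  0.1] op 0.353 tilt [-0.0002 -0.0001]
  return _methods._mean(a, axis=axis, dtype=dtype,
  ret = ret.dtype.type(ret / rcount)
h.py:36: RuntimeWarning: Mean of empty slice.
  v=np.linalg.svd(X-X.mean(0))[2][0]
Traceback (most recent call last):
  File "h.py", line 36, in bar
    v=np.linalg.svd(X-X.mean(0))[2][0]
      ~~~~~~~~~~~~~^^^^^^^^^^^^^
numpy.linalg.LinAlgError: 1-dimensional array given. Array must be at least two-dimensional
```

Request:
play_rows --motion '[[[0,0,0],[0,0,0.25],3],[[0,0,0],[0,0,0.2],3],[[0,0,0],[0,0,0.15],3],[[0,-1,0],[0,-0.01,0.2],3],[[0,-2,0],[-0.01,-0.03,0.32],3]]'

```text
clock: 15.45
tool_pos: [0.5456, -0.0615, 0.4247]
tool_rot: [-0.403, 0.582, -0.581, 0.402]
wrist_force: [-3.3, 3.5, 0.7]
opening: 0.348
```

Run:
```python
from h import *
st()
c=robot.read_camera("wrist"); cv2.imwrite("pics/wrist13.png",c["frame"][:,:,::-1])
```

```text
t 15.45 pos [ 0.5456 -0.0615  0.4247] jaw-90 -110.61 polar r,ang 0.0911 -106.19 F tool xyz [-2.1 -0.7 -4.4] op 0.348 tilt [-0.0017  0.0008]
```

View pics/wrist13.png

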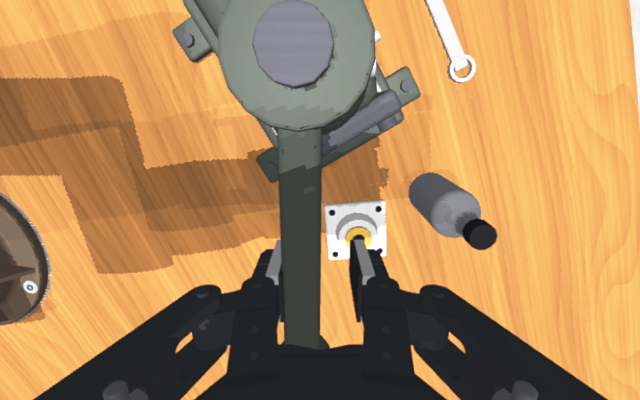

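Request:
play_rows --motion '[[[0,-3,0],[-0.04,-0.05,0.47],3],[[0,-4,0],[-0.06,-0.05,0.63],3],[[0,-4,0],[-0.06,-0.06,0.63],3],[[0,-4,0],[-0.06,-0.05,0.63],3],[[0,-4,0],[-0.06,-0.06,0.63],3]]'

```text
clock: 16.12
tool_pos: [0.5754, -0.0654, 0.4272]
tool_rot: [-0.493, 0.508, -0.506, 0.493]
wrist_force: [-4.5, 4.4, 0.6]
opening: 0.349
```

Run:
```python
from h import *
st()
```

```text
t 16.12 pos [ 0.5754 -0.0654  0.4272] jaw-90 -91.57 polar r,ang 0.0915 -87.26 F tool xyz [-4.3 -0.6 -4.6] op 0.349 tilt [-0.0021  0.0011]
```

Request:
play_rows --motion '[[[0,-4,0],[-0.08,-0.05,0.63],3],[[0,-4,0],[-0.08,-0.06,0.63],3],[[0,-4,0],[-0.08,-0.05,0.63],3],[[0,-4,0],[-0.08,-0.06,0.63],3],[[0,-4,0],[-0.08,-0.05,0.63],3]]'

```text
clock: 16.75
tool_pos: [0.6061, -0.0582, 0.43]
tool_rot: [0.574, -0.414, 0.413, -0.573]
wrist_force: [-5.5, 1.6, 0.8]
opening: 0.353
```

Run:
```python
from h import *
st()
c=robot.read_camera("wrist"); cv2.imwrite("pics/wrist14.png",c["frame"][:,:,::-1])
```

```text
t 16.75 pos [ 0.6061 -0.0582  0.43  ] jaw-90 -71.56 polar r,ang 0.0912 -67.4 F tool xyz [-3.2 -0.8 -4.7] op 0.353 tilt [-0.002   0.0002]
```

View pics/wrist14.png

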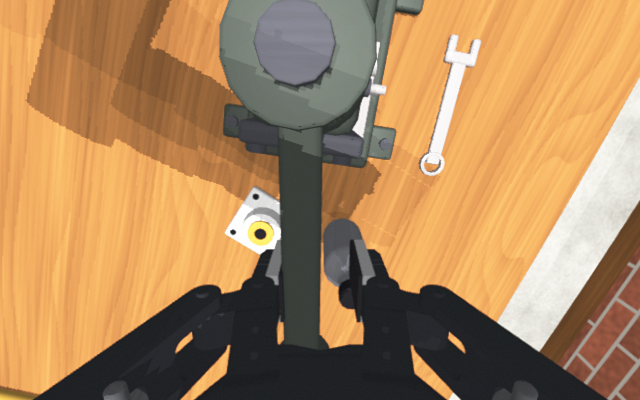

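The arm follows the left pad well: the bar is still between the pads, with its left edge at about column 280. I'll carry on.

Request:
play_rows --motion '[[[0,-4,0],[-0.06,-0.05,0.63],3],[[0,-4,0],[-0.06,-0.06,0.63],3],[[0,-4,0],[-0.06,-0.05,0.63],3],[[0,-4,0],[-0.06,-0.06,0.63],3],[[0,-4,0],[-0.06,-0.05,0.63],3]]'

```text
clock: 17.42
tool_pos: [0.6328, -0.0419, 0.4326]
tool_rot: [0.637, -0.309, 0.307, -0.636]
wrist_force: [-6.0, -0.4, 0.2]
opening: 0.355
```

Request:
play_rows --motion '[[[0,-4,0],[-0.06,-0.05,0.63],3],[[0,-4,0],[-0.06,-0.06,0.63],3],[[0,-4,0],[-0.06,-0.05,0.63],3],[[0,-4,0],[-0.06,-0.06,0.63],3],[[0,-4,0],[-0.06,-0.05,0.63],3]]'

```text
clock: 18.05
tool_pos: [0.6523, -0.0173, 0.4353]
tool_rot: [0.681, -0.193, 0.192, -0.68]
wrist_force: [-6.8, -1.6, 0.4]
opening: 0.353
```

Run:
```python
from h import *
st()
c=robot.read_camera("wrist"); cv2.imwrite("pics/wrist15.png",c["frame"][:,:,::-1])
```

```text
t 18.05 pos [ 0.6523 -0.0173  0.4353] jaw-90 -31.63 polar r,ang 0.0921 -28.04 F tool xyz [-5.  -0.4 -4.9] op 0.353 tilt [-0.0022 -0.0006]
```

View pics/wrist15.png

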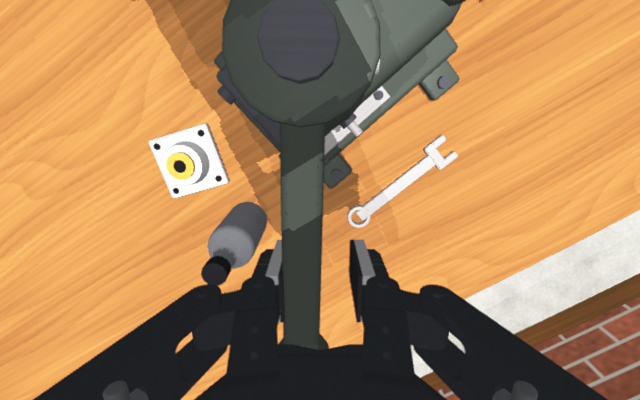

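Request:
play_rows --motion '[[[0,-4,0],[-0.06,-0.05,0.65],3],[[0,-4,0],[-0.06,-0.06,0.65],3],[[0,-4,0],[-0.06,-0.05,0.65],3],[[0,-4,0],[-0.06,-0.06,0.65],3],[[0,-4,0],[-0.06,-0.05,0.65],3]]'

```text
clock: 18.73
tool_pos: [0.6627, 0.0132, 0.4381]
tool_rot: [0.704, -0.072, 0.072, -0.703]
wrist_force: [-3.4, -4.4, -0.4]
opening: 0.353
```

Request:
play_rows --motion '[[[0,-4,0],[-0.06,-0.05,0.65],3],[[0,-4,0],[-0.06,-0.06,0.65],3],[[0,-4,0],[-0.06,-0.05,0.65],3],[[0,-4,0],[-0.06,-0.06,0.65],3],[[0,-4,0],[-0.06,-0.05,0.65],3]]'

```text
clock: 19.35
tool_pos: [0.6618, 0.0455, 0.4408]
tool_rot: [0.706, 0.051, -0.052, -0.705]
wrist_force: [-3.6, -5.6, -0.4]
opening: 0.35
```

Run:
```python
from h import *
st()
c=robot.read_camera("wrist"); cv2.imwrite("pics/wrist16.png",c["frame"][:,:,::-1])
```

```text
t 19.35 pos [0.6618 0.0455 0.4408] jaw-90 8.3 polar r,ang 0.0929 12.15 F tool xyz [-4.4  0.4 -5. ] op 0.35 tilt [-0.0008 -0.0015]
```

View pics/wrist16.png

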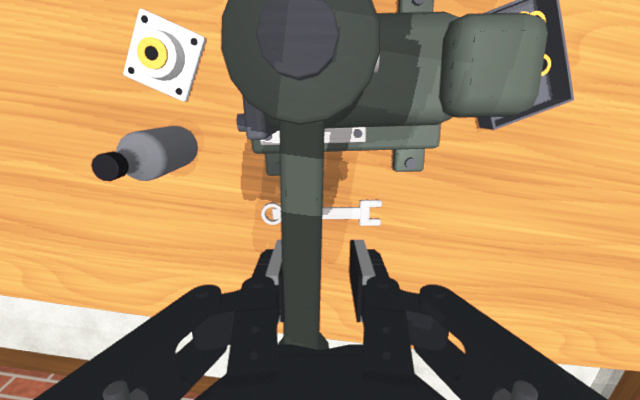

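Request:
play_rows --motion '[[[0,-4,0],[-0.1,-0.05,0.65],3],[[0,-4,0],[-0.1,-0.06,0.65],3],[[0,-4,0],[-0.1,-0.05,0.65],3],[[0,-3,0],[-0.08,-0.04,0.49],3],[[0,-3,0],[-0.08,-0.04,0.49],3]]'

```text
clock: 20.02
tool_pos: [0.6502, 0.0725, 0.4437]
tool_rot: [0.689, 0.161, -0.16, -0.688]
wrist_force: [4.5, -3.3, -0.4]
opening: 0.348
```

```bash
sed -i 's/j=337/j=J/; s/tag=None/J=337/' h.py
python3 - <<'E'
from h import *
st()
c=robot.read_camera("wrist"); cv2.imwrite("pics/wrist17.png",c["frame"][:,:,::-1]); bar(c,.305,J=302)
E
```

```text
t 20.02 pos [0.6502 0.0725 0.4437] jaw-90 26.24 polar r,ang 0.0919 30.41 F tool xyz [ 2.6  0.5 -5. ] op 0.348 tilt [ 0.003 -0.001]
bar ang 25.35 n 16 w [43, 54, 43, 43, 43, 43, 42, 42, 41, 41, 41, 41, 40, 40, 40, 40, 39] hub offset of line -0.0008
```

View pics/wrist17.png

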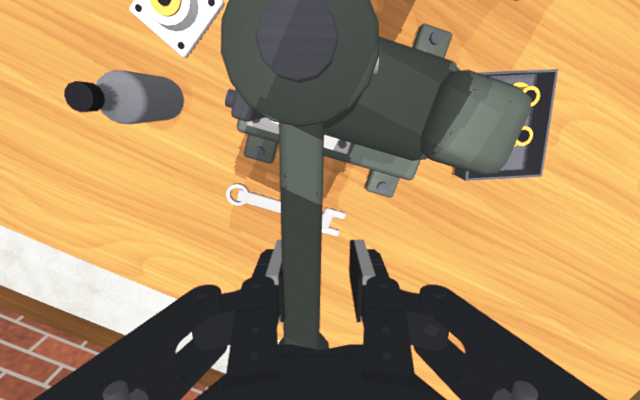

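Request:
play_rows --motion '[[[0,-3,0],[-0.05,-0.04,0.48],3],[[0,-3,0],[-0.05,-0.04,0.48],3],[[0,-2,0],[-0.04,-0.03,0.32],3],[[0,-2,0],[-0.03,-0.03,0.32],3],[[0,-2,0],[-0.03,-0.03,0.32],3]]'

```text
clock: 20.7
tool_pos: [0.6387, 0.088, 0.4455]
tool_rot: [0.669, 0.232, -0.23, -0.668]
wrist_force: [6.2, -2.2, -0.7]
opening: 0.349
```

Run:
```python
from h import *
st()
c=robot.read_camera("wrist"); bar(c,.308,J=302)
```

```text
t 20.7 pos [0.6387 0.088  0.4455] jaw-90 38.21 polar r,ang 0.0918 42.51 F tool xyz [ 3.5  0.7 -5.6] op 0.349 tilt [ 0.003  -0.0005]
bar ang 36.97 n 16 w [44, 43, 46, 43, 43, 42, 42, 42, 41, 41, 40, 40, 40, 40, 39, 39, 39] hub offset of line -0.0015
```

Request:
play_rows --motion '[[[0,-1,0],[-0.02,-0.01,0.16],3],[[0,-1,0],[-0.02,-0.02,0.16],3],[[0,-1,0],[-0.02,-0.01,0.16],3],[[0,-1,0],[-0.01,-0.01,0.16],3],[[0,-0.5,0],[0,-0.01,0.08],3]]'

```text
clock: 21.38
tool_pos: [0.6334, 0.0933, 0.4461]
tool_rot: [0.659, 0.258, -0.257, -0.658]
wrist_force: [5.4, -2.7, -0.2]
opening: 0.352
```

Run:
```python
from h import *
st()
c=robot.read_camera("wrist"); bar(c,.308,J=302)
```

```text
t 21.38 pos [0.6334 0.0933 0.4461] jaw-90 42.69 polar r,ang 0.0918 47.16 F tool xyz [ 2.1  0.2 -5.6] op 0.352 tilt [ 0.0025 -0.0002]
bar ang 41.47 n 14 w [44, 42, 42, 42, 42, 41, 40, 40, 41, 40, 40, 40, 40, 39] hub offset of line -0.0017
```

Not at the stop yet, so I'll creep on.

Request:
play_rows --motion '[[[0,-0.5,0],[0,0,0.08],3],[[0,-0.5,0],[0,-0.01,0.08],3],[[0,-0.4,0],[0,0,0.06],3],[[0,0,0],[0,0,0],3],[[0,0,0],[0,0,0],3]]'

```text
clock: 22.05
tool_pos: [0.6319, 0.0948, 0.4462]
tool_rot: [0.656, 0.266, -0.265, -0.655]
wrist_force: [5.2, -1.5, -0.8]
opening: 0.353
```

Run:
```python
from h import *
st()
c=robot.read_camera("wrist"); bar(c,.308,J=302)
```

```text
t 22.05 pos [0.6319 0.0948 0.4462] jaw-90 44.07 polar r,ang 0.0919 48.51 F tool xyz [ 2.7  0.8 -4.7] op 0.353 tilt [ 0.0024 -0.0002]
bar ang 43.16 n 13 w [44, 42, 42, 42, 42, 40, 40, 40, 41, 40, 40, 40, 40, 39] hub offset of line -0.0014
```

Request:
play_rows --motion '[[[0,-0.4,0],[0,0,0.06],3],[[0,-0.4,0],[0,0,0.06],3],[[0,0,0],[0,0,0.06],3],[[0,0,0],[0,0,0],3],[[0,0,0],[0,0,0],3]]'

```text
clock: 22.72
tool_pos: [0.6306, 0.0961, 0.4463]
tool_rot: [0.654, 0.271, -0.269, -0.653]
wrist_force: [4.8, -2.2, 1.5]
opening: 0.353
```

Run:
```python
from h import *
st()
c=robot.read_camera("wrist"); bar(c,.308,J=302)
```

```text
t 22.73 pos [0.6306 0.0961 0.4463] jaw-90 44.87 polar r,ang 0.0921 49.62 F tool xyz [ 1.9 -1.5 -4.9] op 0.353 tilt [ 0.0026 -0.0002]
bar ang 43.87 n 14 w [43, 42, 42, 42, 41, 41, 41, 41, 42, 40, 40, 39, 39, 39] hub offset of line -0.0017
```

Request:
play_rows --motion '[[[0,-0.4,0],[0,0,0.06],3],[[0,-0.4,0],[0,0,0.06],3],[[0,0,0],[0,0,0.06],3],[[0,0,0],[0,0,0],3],[[0,0,0],[0,0,0],3]]'

```text
clock: 23.4
tool_pos: [0.6296, 0.0969, 0.4463]
tool_rot: [0.653, 0.275, -0.273, -0.651]
wrist_force: [8.3, -4.0, 0.3]
opening: 0.352
```

Run:
```python
from h import *
st()
c=robot.read_camera("wrist"); bar(c,.308,J=302); cv2.imwrite("pics/wrist18.png",c["frame"][:,:,::-1])
```

```text
t 23.4 pos [0.6296 0.0969 0.4463] jaw-90 45.65 polar r,ang 0.092 50.43 F tool xyz [ 2.9 -0.3 -8.8] op 0.352 tilt [ 0.0035 -0.001 ]
bar ang 44.0 n 14 w [44, 43, 43, 42, 41, 41, 41, 41, 40, 40, 40, 40, 40, 39] hub offset of line -0.0018
```

View pics/wrist18.png

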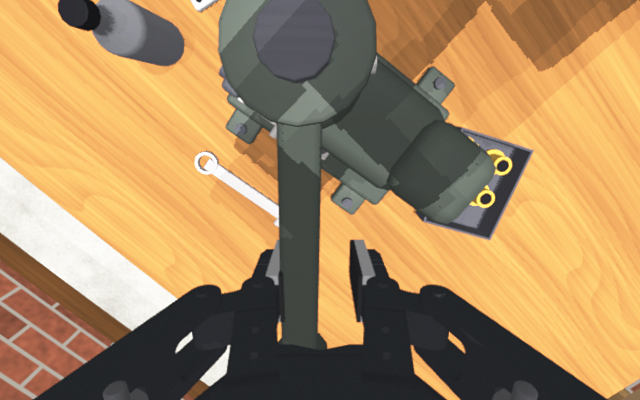

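Request:
play_rows --motion '[[[0,0.5,0],[0,0,-0.2],3],[[0,0.5,0],[0,0,-0.3],3],[[0,0.5,0],[0,0,-0.3],3],[[0,0,0],[0,0,0],4.5],[[0,0,0],[0,0,0],4.5]]'

```text
clock: 24.08
tool_pos: [0.6345, 0.0921, 0.4458]
tool_rot: [-0.655, -0.266, 0.267, 0.655]
wrist_force: [-0.2, -0.3, -0.4]
opening: 0.523
```

Run:
```python
from h import *
st()
c=robot.read_camera("wrist"); bar(c,.308,J=318); cv2.imwrite("pics/wrist19.png",c["frame"][:,:,::-1])
```

```text
t 24.07 pos [0.6345 0.0921 0.4458] jaw-90 44.29 polar r,ang 0.0917 46.15 F tool xyz [-0.3  0.4 -0. ] op 0.523 tilt [-0.0003 -0.    ]
bar ang 44.37 n 12 w [43, 42, 41, 41, 42, 40, 40, 40, 40, 40, 40, 40] hub offset of line -0.0014
```

View pics/wrist19.png

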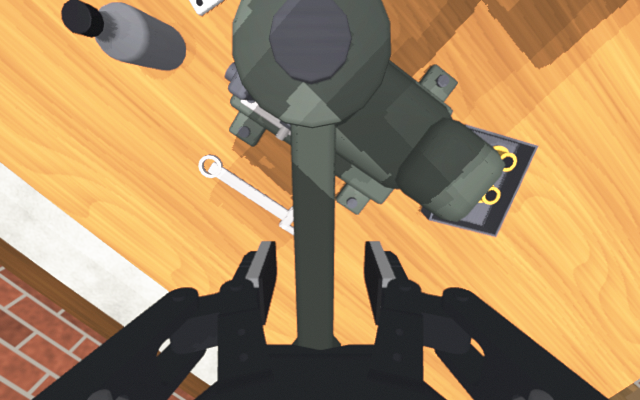

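The bar sits clear, between the pads (columns 295–335, pads at about 270 and 370). I'll rise straight up.

Request:
play_rows --motion '[[[0,0,0],[0,-1.5,0],4.5],[[0,0,0],[0,-2.5,0],4.5],[[0,0,0],[0,-2.5,0],4.5],[[0,0,0],[0,-2.5,0],4.5],[[0,0,0],[0,-2,0],4.5]]'

```text
clock: 24.75
tool_pos: [0.6342, 0.0921, 0.5583]
tool_rot: [0.655, 0.267, -0.266, -0.655]
wrist_force: [-0.2, -0.4, 0.7]
opening: 0.525
```

Run:
```python
from h import *
st()
c=robot.read_camera("wrist"); bar(c,.309,rows=(150,200),J=318); cv2.imwrite("pics/wrist20.png",c["frame"][:,:,::-1])
c=robot.read_camera("side"); cv2.imwrite("pics/side20.png",cv2.resize(c["frame"][90:310,200:440,::-1],None,fx=2.7,fy=2.7,interpolation=cv2.INTER_CUBIC))
```

```text
t 24.75 pos [0.6342 0.0921 0.5583] jaw-90 44.29 polar r,ang 0.0914 46.29 F tool xyz [-0.5 -0.7 -0.1] op 0.525 tilt [ 0.0019 -0.    ]
bar ang 44.32 n 8 w [20, 20, 20, 20, 20, 19, 20, 20] hub offset of line -0.0012
```

View pics/wrist20.png

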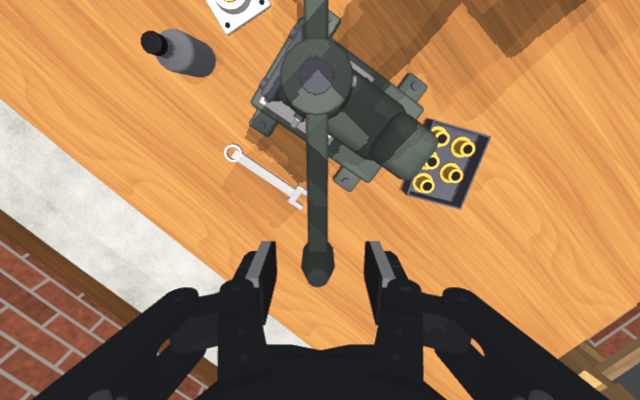

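View pics/side20.png

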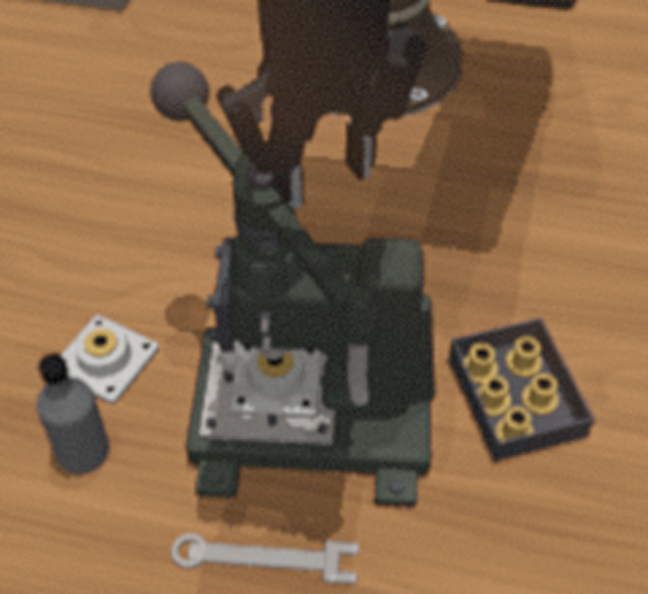

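Run:
```python
from h import *
st(); print(robot.finish_job())
```

```text
t 24.85 pos [0.6341 0.0921 0.5591] jaw-90 44.3 polar r,ang 0.0914 46.35 F tool xyz [0.2 0.1 0.2] op 0.526 tilt [0.0048 0.0001]
the job is handed in; nothing more can be done
None
```

I pressed the bush home and brought the ram back up to its top stop, then handed the job in at 24.9 s; no verdict is reported. I straddled the bar with the open fingers, without gripping, and pushed it clockwise to the lower stop. I then pushed it back the other way to the top stop and lifted the gripper clear.

- **Lower stop:** the bar stopped turning at about −113.3° while the push rose to about 16 N, which matches where the stop should be (−113.7 ± 1°). I judged the bush home from that; I did not measure its depth directly.
- **Top stop:** the bar came to rest at about 44.3°, 157.6° round from the bottom. The full turn is 158.1°, so it is within about 0.01 rad of the stop. The push there rose to about 9 N.
- **Forces and speed:** the highest force read at the end of a move was 17 N, against the 45 N limit. The arm turned at no more than about 0.6 rad/s.
- **Last picture:** the bush flange looks seated and the housing stands in its place. The finished housing, bottle, spanner and tray have not visibly moved. The force on the gripper after lifting was about zero.

Two measurements disagreed slightly. The press's angle on the bench came out between 9.4° and 12.6° depending on which edge and view I used. The hub position varied by about 2 mm. For that reason I went by contact at the stops rather than by the estimates.

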